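# Swing the ring lamp over the cream jar and switch it on

## Robot

A 6-joint arm with a two-finger parallel gripper is mounted at the origin on a cart in front of the work surface, level with it; the furniture and walls round the work are solid. World frame = base frame: x ahead of the robot, y to its left, z up, the work surface at z = 0. Lengths are in mm, angles in degrees, forces in N, time in s.
With the tool pointing down it reaches from about 350 to 850 mm from the base axis. Payload 8.1 kg.
Tool frame: the origin (TCP) lies between the finger pads; the fingertips stand 25 mm ahead of it and the grasp point (between the pads) lies 6 mm ahead of it (r.tcp_to_tips is the distance from the TCP to the fingertips, in mm); z points along the fingers, y is the line along which they close (so a half turn about z gives the same grasp; the last joint's range is limited). The gripper opens to 85 mm and grips with 20 to 120 N. Pads are 22 mm wide; open, the fingers measure 114 mm over their backs; the gripper's body (76 mm by 85 mm) begins 54 mm behind the grasp point. The pads swing forward as they close: fully open they stand 13 mm farther back than shut.
Start: joints at [-78.919, 7.471, 85.268, -0, 87.261, -4.893], TCP at [165.142, -576.831, 226.192] pointing down, gripper open.
Joint ranges: [-169.43, 169.43], [-51.17, 129.36], [1.28, 143.12], [-76.62, 256.62], [0, 156.53], [-152.29, 152.29]. Speed limits (degrees/s): [136.94, 136.94, 159.86, 180, 180, 180].

## Interface

Orientations are given as [roll, pitch, yaw] about the fixed x, y, z axes, in that order (R = Rz(yaw) Ry(pitch) Rx(roll)).
In Python, from bench import r gives the robot as it stands.
- The arm moves only by the tool apply_moves, never from a script. Its arguments are lists of equal length, an entry for each row: "angular": the turn, a rotation vector about the world's x, y, z in units of 8 degrees (1.0 is 8 degrees), a list of three; "travel": the shift along the world's x, y, z in units of 40 mm (1.0 is 40 mm), a list of three; "jaw": the opening, from 0 (shut) to 1 (fully open). A call has 1 to 20 rows; each row shifts and turns the commanded pose from where the row before left it; what a row does not reach is not made up. A row lasts 1/8 s, in which the tool goes at most 62.5 mm and 10.7 degrees, less where a joint would pass 70% of its speed; a pose out of reach is approached as far as the arm can. A call is refused whole if a number of a shift passes 1 or a number of a turn 1, either way. A call with a gripper value outside its range is refused whole. The fingers move at their own pace and stop on an object; "force" is the grip in N (left out, the last holds). Time passes only in rows, so rows that do not move let the fingers close. It gives the time, the measured TCP pose, the force, the opening and the grip force at its end, in the units of the state.
- r.sense(): the state, without advancing time (a new reading comes with each control period).
- r.snapshot(name): name is "side" or "top"; returns a dict with "color" (420x560x3 uint8, red, green, blue), "fx", "fy", "cx", "cy" (pixels), "R" (3x3) and "t" (3): a world point X has camera coordinates R X + t. Camera axes: x right, y down, z forward; pixel columns grow to the right and rows downward; lengths in mm; the calibration is good to about 2 mm. A picture is of the moment at which its call begins. There is no depth.
- r.hand_in(): hands the job in; it is judged then, once.
The state is a dict: "time": time; "joint_pos": joint angles; "qd": joint speeds; "joint_efforts": joint torques, N m; "tool_pos": TCP position; "tcp_rot": TCP orientation; "ft_force": force on the tool from outside, world axes, zero at the start; "wrist_torque": the same for the moment, N m; "finger_gap": finger opening in mm; "grip_force": force on a finger pad.
Only numpy, scipy, OpenCV 4.12 (cv2) and the standard library are available. Lean on these libraries where they do the work, as an engineer would, in place of code of your own. Each camera call takes 0.05 s, during which the arm holds its last target. There are 200 camera calls.

## Task

Light up the cream jar: with a fingertip, gently push the bench lamp's arm round until its ring is centred directly above the low, lidded cream jar (not the stack of cotton pads), then press the switch on top of the lamp's post fully down and let it come back up. Do not press the switch before the ring is over the jar, do not pinch the lamp's arm, and leave the jar and everything round it standing where it is.

Things in the scene. Friction and masses are not known exactly. Their poses are not given: they have to be found in the camera images.
- switch_top (a point): Top centre of the round push switch on top of the lamp's post, 225 mm above the worktop; it lies on the upright axis about which the arm turns. The cap is 20 mm across on a round housing 36 mm across and 12 mm high (top of the housing 220 mm above the worktop). It springs back when let go.
- switch (a joint): How far the switch is pressed: 0 up, 0.005 m fully down, against a spring of about 4 N.
- lamp_arm (a joint): Angle of the lamp's level swing arm, rad, counter-clockwise positive seen from above, stops at -2.2 and 2.2 (at 0 it points roughly away from the robot). The pivot's friction is about 0.12 N m and holds the arm where it is left.
- ring_center (a point): Centre of the open ring at the end of the lamp's arm: 105 mm across outside, 83 mm opening, 20 mm high, 130 mm from the pivot axis and 195 mm above the worktop. The post is 18 mm thick on a round foot 80 mm across, fixed to the worktop; the arm's hub is 32 mm across.
- bar_mid (a point): Middle of the bare round bar, 12 mm thick, that joins the hub to the ring: 47 mm from the pivot axis, 195 mm above the worktop. The bar is free from 16 to 67 mm from the axis, then a 24 mm wide clamp joins it to the ring. The bar runs straight from the axis towards the ring's centre.
- jar_center (a point): Centre of the cream jar, a low round pot with a wide flat screw lid, 60 mm across and 38 mm high, loose on the worktop (point 19 mm up). It stands to the left or the right of the lamp, about 130 mm from the post's axis, so that the ring can be swung over it.
- pads_center (a point): Centre of the stack of round cotton pads, 59 mm across and 41 mm high, loose, on the other side of the lamp at a like distance. Leave alone.
- dropper_center (a point): Centre of an amber dropper bottle, 33 mm across and 102 mm high, loose, standing farther out to the left of the lamp. Leave alone.
- bottle_center (a point): Centre of a slim round bottle, 44 mm across and 146 mm high, loose, standing farther out to the right of the lamp. Leave alone.
Things that resemble listed ones, but are neither listed nor needed, are in the scene too. What is shaped like the part that bears jar_center but purple is not meant.

How it is judged:
By the outcome, as a careful person would: the job done as asked, in the order asked, and still so for the second after the job is handed in, with the robot touching nothing.
It also fails if it takes over 48 s, if anything falls off the work surface, if the arm or the gripper's body presses on something with over 40 N, if the wrist force passes 120 N, or if a joint passes its speed limit or range.

## Working session

There is one attempt and no reset: what is moved stays moved. The work goes in short steps, Python scripts to look and compute and a tool call to move; the robot and the scene stay as the last step left them, time stands still between calls to the robot, and variables do not carry over. Pictures are saved under pics/ and viewed, at most 10 in all, crops included, and the job is handed in when it is done.

Besides the shell and the picture viewer there is one more tool, called after "Request:" as name(argument=value, ...) on one line, values as JSON. apply_moves: Moves the arm, as the interface text tells. Its arguments: {"type":"object","properties":{"angular":{"type":"array"},"travel":{"type":"array"},"jaw":{"type":"array"},"force":{"type":"number"}},"required":["angular","travel","jaw"]}

```bash
mkdir -p pics; ls; python3 - <<'E'
from bench import r
import cv2,numpy as np
for n in("top","side"):
    s=r.snapshot(n); cv2.imwrite(f"pics/{n}0.png",s["color"][:,:,::-1])
    print(n,s["fx"],s["fy"],s["cx"],s["cy"],np.round(s["R"],4).tolist(),np.round(s["t"],1).tolist(), "cam",np.round(-s["R"].T@s["t"]))
print(r.sense())
E
```

```text
pics
top 458.1612657888265 458.1612657888265 267.9723196027683 210.77597343914462 [[0.0011, -1.0, -0.0026], [-0.9856, -0.0006, -0.1689], [0.1689, 0.0027, -0.9856]] [-298.4, 594.8, 1408.7] cam [ 349. -302. 1488.]
side 491.1305834735441 491.1305834735441 279.1046942160291 213.2671795053958 [[0.9574, -0.2882, 0.0165], [-0.1007, -0.387, -0.9166], [0.2705, 0.8759, -0.3996]] [-631.9, 91.6, 1344.2] cam [  251. -1324.   631.]
{'time': 0.1, 'joint_pos': array([-7.89201320e+01,  7.51122446e+00,  8.53220329e+01, -2.11939823e-04,
        8.72619746e+01, -4.89316933e+00]), 'qd': array([ 0.06227835, -0.0585483 , -0.18834269, -0.00299776, -0.00920183,
       -0.07014241]), 'joint_efforts': array([ 1.79848324e-03, -5.70949817e+01, -5.01941550e+01, -9.90070703e-05,
        8.02490395e-03,  2.17615315e-05]), 'tool_pos': array([ 165.03417346, -576.33979612,  225.25436702]), 'tcp_rot': array([-1.79905097e+02, -7.91219560e-03,  1.59730411e+01]), 'ft_force': array([-0.02640132,  0.22189375,  0.41622515]), 'wrist_torque': array([ 0.02040436,  0.00797903, -0.04580069]), 'grip_force': 0.0, 'finger_gap': 85.5529310868749}
```

View pics/top0.png

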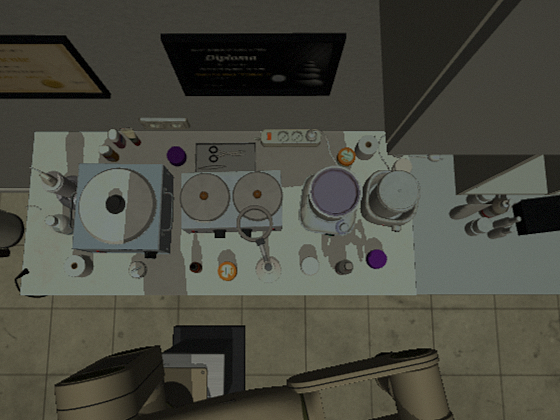

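View pics/side0.png

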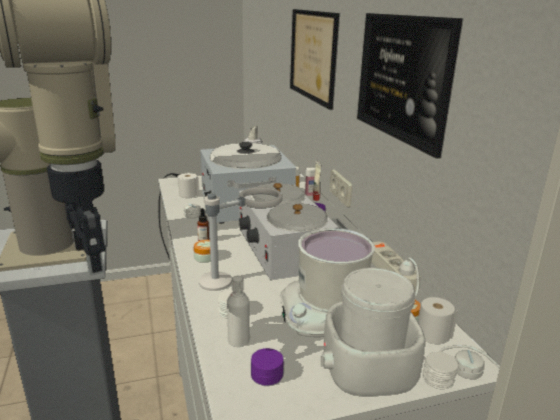

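Top view: lamp foot is about (268,268), switch about (265,240) and ring (256,223). The orange-topped object is at (228,271), the white one at (310,265), the dropper at (195,267), the slim bottle at (344,267), and purple lookalikes are at (376,259) and (176,156). Candidates for the jar: orange/white (228,271), white (310,265), purple (376,259), orange (346,156). Next is a close crop of both views.

```bash
python3 - <<'E'
import cv2,numpy as np
a=cv2.imread("pics/top0.png")[200:290,180:360]; b=cv2.imread("pics/side0.png")[185:360,175:345]
a=cv2.resize(a,None,fx=4.4,fy=4.4,interpolation=cv2.INTER_CUBIC)[:,:]
cv2.imwrite("pics/ca.png",cv2.convertScaleAbs(a,alpha=1.3)); cv2.imwrite("pics/cb.png",cv2.convertScaleAbs(cv2.resize(b,None,fx=3.4,fy=3.4,interpolation=cv2.INTER_CUBIC),alpha=1.2))
E
```

```text
(no output)
```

View pics/ca.png

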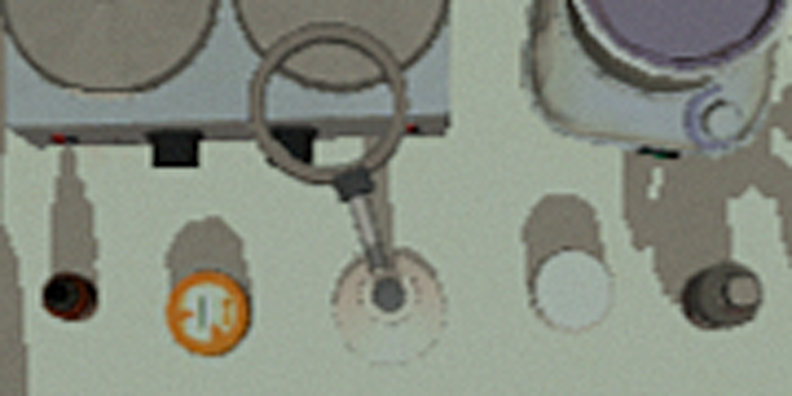

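View pics/cb.png

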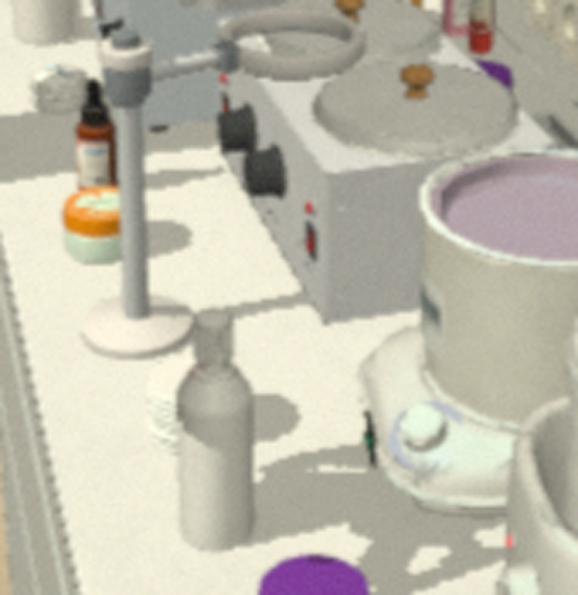

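The orange-lidded jar at (228,271) is low and lidded with a wide flat lid, so it is the cream jar, standing left of the lamp. The white ribbed stack at (310,265) is the pads. Now I'll measure.

```bash
cat > h.py <<'E'
import cv2,numpy as np
from bench import r
def ray(s,p,z):
    d=s["R"].T@np.array([(p[0]-s["cx"])/s["fx"],(p[1]-s["cy"])/s["fy"],1]); c=-s["R"].T@s["t"]
    return c+d*(z-c[2])/d[2]
def proj(s,X):
    c=s["R"]@np.array(X,float)+s["t"]; return np.array([s["fx"]*c[0]/c[2]+s["cx"],s["fy"]*c[1]/c[2]+s["cy"]])
def blob(s,lo,hi,box):
    x0,y0,x1,y1=box; m=cv2.inRange(cv2.cvtColor(s["color"],cv2.COLOR_RGB2HSV)[y0:y1,x0:x1],lo,hi)
    n,l,st,c=cv2.connectedComponentsWithStats(m); i=1+np.argmax(st[1:,4])
    cs,_=cv2.findContours((l==i).astype(np.uint8),cv2.RETR_EXTERNAL,cv2.CHAIN_APPROX_NONE)
    (ex,ey),ax,an=cv2.fitEllipse(cv2.convexHull(cs[0])); return np.array([ex+x0,ey+y0]),ax,st[i]
E
python3 - <<'E'
from h import *
t=r.snapshot("top"); s=r.snapshot("side")
j,ax,st=blob(t,(8,140,80),(25,255,255),(210,250,245,292)); print("jar",j,ax,ray(t,j,38))
print("bounding of lid mm",ax[0]/t["fx"]*1450)
cap=(267.6,266.4); C=ray(t,cap,225); print("cap",C, "side px",proj(s,C))
print("foot",ray(t,(268.1,269.0),8))
for n,z in(("top",195),):
    R=ray(t,(254.4,223.2),z); print("ring",R,"dist",np.linalg.norm((R-C)[:2]),"side px",proj(s,R))
P=ray(t,j,38);print("jar dist",np.linalg.norm((P-C)[:2]), "pads",ray(t,(310,265.4),41))
# side: jar & cap
j2,ax2,_=blob(s,(5,140,80),(25,255,255),(185,230,215,265)); print("jar side",j2,proj(s,P))
print("dropper",ray(t,(195.5,266.8),102),"bottle",ray(t,(344.5,267),100))
g=t["color"][258:276,258:278].mean(2).astype(int); print(g)
g=s["color"][190:206,200:224].mean(2).astype(int); print(g)
E
```

```text
jar [226.76946449 270.74474716] (17.894474029541016, 18.696430206298828) [ 405.91086483 -168.63383358   38.        ]
bounding of lid mm 56.63286986550678
cap [ 410.44564784 -297.53016537  225.        ] side px [212.65093538 195.12020067]
foot [ 412.77675779 -298.40377713    8.        ]
ring [ 534.27552668 -259.65263678  195.        ] dist 129.4934209435685 side px [261.53684892 196.4786718 ]
jar dist 128.97607764508882 pads [ 422.69498678 -430.02758387   41.        ]
jar side [201.14562988 248.28308487] [205.2933775  244.13496359]
dropper [415.06665856 -80.24618572 102.        ] bottle [ 414.98414891 -528.53518842  100.        ]
[[124 130 104  90  94  62  61  78  67  55  69  72  91 100  87  77  80  89
  116 128]
 [131 111  90  73  80  72  58  72  70  58  66  75  96 108 106 102  76  72
   89 114]
 [110  87  80  92 108  84  59  67  65  57  63  71  96 110 111 109 106  90
   79  84]
 [ 85  81  93 110 111  88  59  93 100  77  77  82  96 104 110 109 113 109
   97  83]
 [ 77  93 112 111 111 106  89  86  90  85  86  82  82 106 114 109 113 112
  108  96]
 [ 95 110 114 109  97 108 105  76  72 
[... 1984 characters left out ...]
91 187 181 174 185 188 179 161 141 137 130 129 136 138 153 173 168
  149 131 127 125 129 126]
 [192 191 190 179 169 176 185 184 183 183 183 182 181 177 170 165 156 138
  118 113 125 126 127 125]
 [190 193 192 181 165 162 168 173 178 180 180 178 172 162 146 134 124 114
  106 110 127 125 126 128]
 [191 193 192 183 167 160 162 162 163 161 155 152 146 138 128 122 116 112
  105 110 124 129 132 132]
 [193 191 193 190 175 158 158 159 157 155 148 144 138 130 124 116 110 111
  104 112 125 128 136 140]
 [192 194 191 190 177 155 146 147 147 144 144 136 129 126 119 113 107  99
   97 111 127 128 131 130]
 [183 191 193 188 171 134 114 112 126 124 128 124 118 113 100  96  90  81
   81 100 124 125 124 123]]
```

Request:
apply_moves(angular=[[0,0,0],[0,0,0],[0,0,0],[0,0,0],[0,0,0],[0,0,0],[0,0,0],[0,0,0],[0,0,0],[0,0,0],[0,0,0],[0,0,0]], travel=[[0,0,0.9],[0,0,0.9],[0.94,0.79,0],[0.94,0.79,0],[0.94,0.79,0],[0.94,0.79,0],[0.94,0.79,0],[0.94,0.79,0],[0.94,0.79,0],[0.94,0.79,0],[0,0,0],[0,0,0]], jaw=[0,0,0,0,0,0,0,0,0,0,0,0], force=20)

```text
time: 1.7
tool_pos: [465.7, -324.1, 297.9]
tcp_rot: [-180.0, 0.0, 16.0]
ft_force: [-0.3, -0.6, -0.4]
finger_gap: -0.0
grip_force: 0.0
```

```bash
python3 - <<'E'
from h import *
print(r.tcp_to_tips, r.sense()["tool_pos"])
t=r.snapshot("top"); s=r.snapshot("side")
a=cv2.resize(t["color"][195:285,190:330],None,fx=4,fy=4); b=cv2.resize(s["color"][120:300,190:330],None,fx=2,fy=2)
cv2.imwrite("pics/p1.png",np.hstack([a,b])[:,:,::-1] if a.shape[0]==b.shape[0] else a)
E
```

```text
25.0 [ 465.68162866 -324.08723252  297.9203901 ]
```

View pics/p1.png

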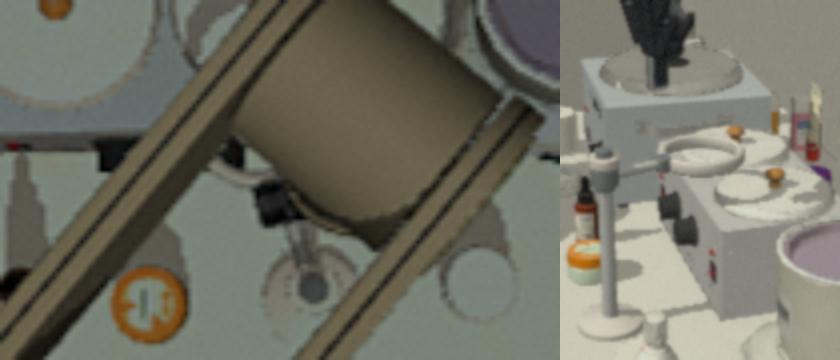

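The side crop shows the shut fingertips at about (237,162), clear of the bar on its right side. The ring is unmoved. Next I lower and approach the bar.

Request:
apply_moves(angular=[[0,0,0],[0,0,0],[0,0,0],[0,0,0],[0,0,0],[0,0,0]], travel=[[0,0,-0.6],[0,0,-0.6],[0,0,-0.6],[0,0,-0.45],[0,0,0],[0,0,0]], jaw=[0,0,0,0,0,0])

```text
time: 2.55
tool_pos: [466.1, -324.6, 209.3]
tcp_rot: [179.9, -0.0, 15.9]
ft_force: [1.1, 0.9, 1.0]
finger_gap: -0.3
grip_force: 0.0
```

```bash
python3 - <<'E'
from h import *
p=r.sense()["tool_pos"]
s=r.snapshot("side")
tip=p-[0,0,25]; print(p,"tip px",proj(s,tip),"bar px",proj(s,[454,-285,195]))
cv2.imwrite("pics/p2.png",cv2.resize(s["color"][150:240,190:310],None,fx=6,fy=6,interpolation=cv2.INTER_CUBIC)[:,:,::-1])
E
```

```text
[ 466.11683213 -324.61302534  209.270008  ] tip px [239.78875916 213.8790401 ] bar px [230.88117827 203.5441263 ]
```

View pics/p2.png

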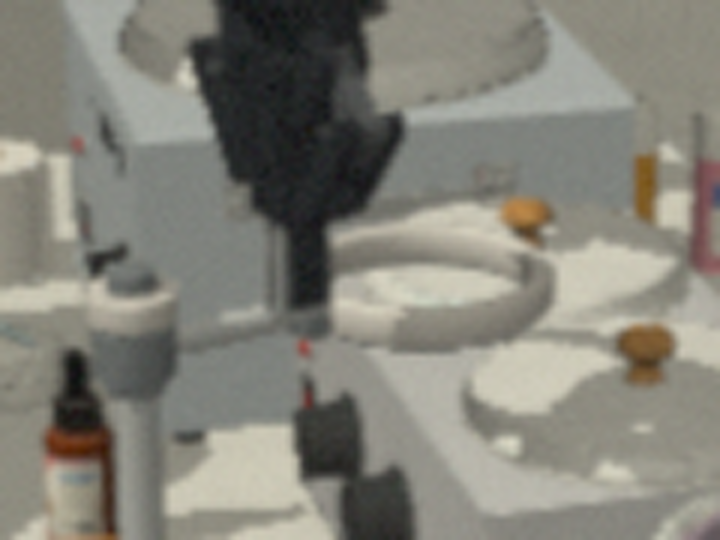

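```bash
python3 - <<'E'
from h import *
a=cv2.imread("pics/side0.png"); s=r.snapshot("side"); b=s["color"][:,:,::-1]
d=cv2.absdiff(a,b).max(2)[190:222,228:252]
for i,row in enumerate(d): print(190+i,' '.join('%3d'%v for v in row))
E
```

```text
190   1   2   4   3   3   3  19  33  18  40  82 103 116 118 131 106  55   1  27  22  15  11   7   2
191   1   4   4   3   3   3  19  32  22  40  76 118 137 132 111  96  65  14   9   8   2   5   3   2
192   1   2   4   5   3   2  18  36  17  39  71 111 128 121 104  96  66  24   3   3   3   1   3   4
193   5   4   2   5   3   5  19  33  15  38  68  98 103 106  97  86  49  17   1   3   5   2   2   3
194   3   3   7   3   2   3  20  33  18  39  65  96 101 105  96  70  43  13   2   3   4   2   5  17
195   1   4   5   3   3   1  19  29  17  34  59  85  94  94  98  73  45  21   4   2   3   2   4  20
196   2   2   1   4   2   2  13  23  19  41  64  75  77  80  77  83  55  31   8   1   1   3   3   6
197   2   2   3   4   3   5  14  22  18  41  63  69  53  53  58  64  66  34   2   6   2   1   2   5
198   2   2   1   4   3   2  14  28  11  26  39  47  49  47  60  52  38   8  14  13   6   2   4   3
199   2   3   4   4   1   2  16  36  23  41  56  57  62  57  56  46  19  30  52  45  31  21  16   9
200   2   2   3   5   6   6  29  47  44  63  72  75  70  50  34  20   3  47  73  70  66  60  47  39

[... 1399 characters left out ...]

215   2   2   0   3   4   3   2   4   1   3   5   2   2   5   2   2   1   1   2   2   2   1   2   1
216   5   3   3   1   3   3   1   4   2   2   1   2   1   1   2   2   2   1   4   2   3   3   1   4
217   3   3   3   2   2   4   0   4   3   2   2   2   6   1   9   2   4   3   2   3   4   2   2   2
218   1   1   3   4   2   6   3   2   3   2   2   5   2   4   3   3   5   1   4   4   2   2   2   1
219   3   3   1   3   3   5   5   4   2   7   2   4   2   4   3   2   4   5   5   4   2   4   6   3
220   4   2   8  21  24  23  21  22  21  20  15   4   2   5   1   4   3   3   1   1   6   1   1   2
221  24  23  38  52  59  58  58  59  60  58  39  10   2   4   2   2   4   3   8   2   2   6   4   2
```

```bash
python3 - <<'E'
from h import *
s=r.snapshot("side")
print("start tip", proj(s,[165,-576,226-25]), proj(s,[165,-576,226-12]), "tcp",proj(s,[165,-576,226]))
print("now",[ (z,proj(s,[466,-324.6,z]).round(1)) for z in (184,195,209,215)])
a=cv2.imread("pics/side0.png")[150:300,40:140]
b=s["color"][130:230,190:290,::-1]
b=cv2.convertScaleAbs(cv2.resize(b,(400,400),interpolation=cv2.INTER_CUBIC),alpha=2); a=cv2.convertScaleAbs(cv2.resize(a,(267,400),interpolation=cv2.INTER_CUBIC),alpha=3)
cv2.imwrite("pics/p3.png",np.hstack([a,b]))
E
```

```text
start tip [ 93.02663256 282.6964549 ] [ 91.94833926 275.82247741] tcp [ 90.94047063 269.39744782]
now [(184, array([239.7, 214. ])), (195, array([239.7, 209.5])), (209, array([239.6, 203.8])), (215, array([239.5, 201.3]))]
```

View pics/p3.png

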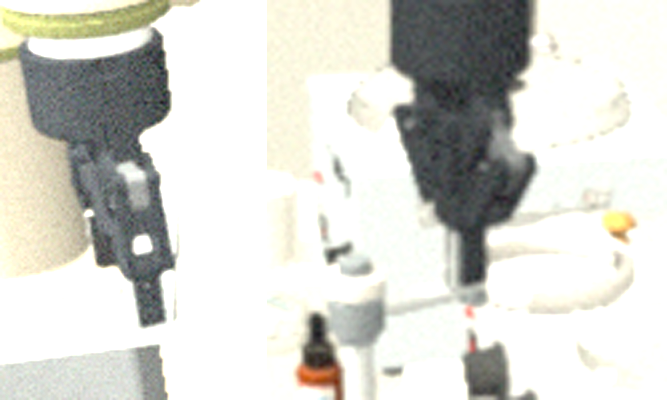

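The left crop is the start and the right is now. The shut tip ends at about row 202 (pixel 239,202), though tips at TCP−25 should show at row 214. The fingertips are therefore about 28 mm higher than stated, just above the bar. I'll lower in small steps and remeasure from the image.

Request:
apply_moves(angular=[[0,0,0],[0,0,0],[0,0,0],[0,0,0]], travel=[[0,0,-0.3],[0,0,-0.3],[0,0,0],[0,0,0]], jaw=[0,0,0,0])

```text
time: 3.2
tool_pos: [465.9, -323.9, 184.0]
tcp_rot: [-180.0, 0.0, 16.0]
ft_force: [-0.1, -0.7, 1.2]
finger_gap: -0.2
grip_force: 0.0
```

```bash
python3 - <<'E'
from h import *
a=cv2.imread("pics/side0.png"); s=r.snapshot("side"); b=s["color"][:,:,::-1]
print(r.sense()["tool_pos"],r.sense()["ft_force"])
d=cv2.absdiff(a,b).max(2)[198:222,228:252]
for i,row in enumerate(d): print(198+i,' '.join('%3d'%v for v in row))
cv2.imwrite("pics/p4.png",cv2.convertScaleAbs(cv2.resize(b[150:240,190:310],None,fx=6,fy=6,interpolation=cv2.INTER_CUBIC),alpha=1.7))
E
```

```text
[ 466.03073026 -324.08975907  184.37247112] [-0.29157273 -0.74571614  0.03985146]
198   2   2   2   3   2   2  20  49  46  61  62  56  51  48  59  55  48  11   5   7   4   3   1   4
199   2   6   3   2   2   4  12  36  26  47  70  66  61  57  64  50  16  20  31  18   2   2   1   1
200   5   3   5   4   8   6  33  52  47  68  83  87  81  62  63  47  11  20  20   6   2   2   4   8
201   5   3   2  12  10  20  52  67  58  72  94  78  68  55  50  38   5  41  37   7   3   2   2   1
202   5   2   1   2   4  14  40  50  33  46  67  74  63  53  48  42   6  38  41  16   4   4   3   5
203   3   2   2   5   1   5  17  25   6  26  53  60  61  58  44  44  18  26  55  33   2   3   3   2
204   3   3   0   2   1  13   1  14   3  25  47  49  56  47  40  44  17  16  38  33  10   2   0   1
205   5   4   3   3   3   8   3  28  21  36  57  75  65  56  54  50  28   2  16  34  24   8   5   5
206   2   4   5  10   9   1  16  32  22  40  70  86  90  80  76  75  33   5   3   6  14  12   2   3
207  12   1   3   3   4   3  18  34  22  43  69  97 115 121 105 101  46   3   4   3   3   4   9   2
208   2   4   2   
[... 681 characters left out ...]

215   3   5   3   7   2   4   4   2   5   1   3   3   6   8   2   3   4   2   1   3   2   1   2   2
216   1   6   1   3   3   4   2   3   4   1   1   3   3   2   3   2   3   3   4   2   4   2   3   1
217   2   6   3   6   2   4   3   2   3   2   3   2   2   4   4   1   6   2   3   2   3   4   1   3
218   4   4   1   1   1   4   1   2   2   3   4   5   3   2   9   4   5   1   6   8   3   2   2   1
219   2   2   2   2   2   4   3   4   3   7   1   5  10   2   3   4   5   8   5   2   2   3   3   1
220   5   5   9  19  23  22  24  27  24  19  17   6   4   5   5   2   4   2   5   1   6   1   1   4
221  23  22  38  55  60  59  55  57  56  58  40  10   4   2   2   4   7   5   7   3   6   3   2   3
```

View pics/p4.png

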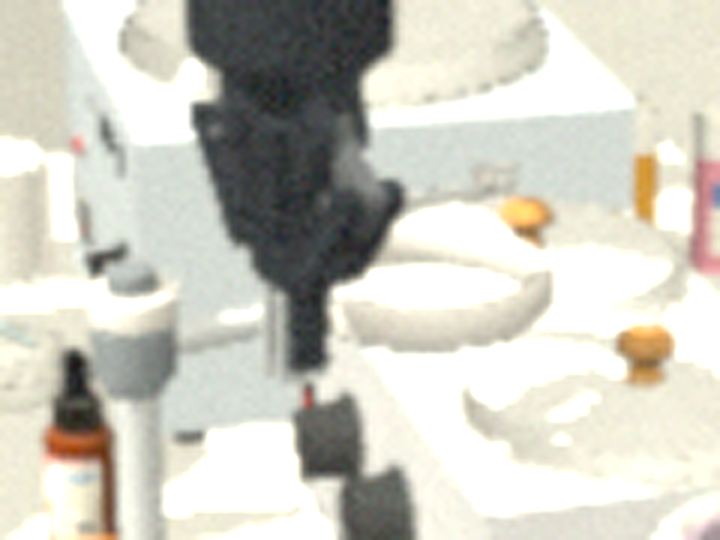

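The tip is now at row about 212.5 (z≈190, just at the bar's underside) and beside the bar, between hub and clamp. I'll go 8 mm lower, then push along the arc.

Request:
apply_moves(angular=[[0,0,0],[0,0,0],[0,0,0],[0,0,0],[0,0,0],[0,0,0],[0,0,0.62],[0,0,0.62],[0,0,0.62],[0,0,0.62]], travel=[[0.05,0,-0.2],[0,0,0],[0,0.13,0],[0,0.13,0],[0,0.13,0],[0,0.13,0],[0,0.12,0],[-0.006,0.12,0],[-0.017,0.12,0],[-0.027,0.12,0]], jaw=[0,0,0,0,0,0,0,0,0,0])

```text
time: 4.5
tool_pos: [466.5, -283.9, 176.5]
tcp_rot: [179.9, -0.0, 36.0]
ft_force: [2.9, -1.0, -1.0]
finger_gap: -0.3
grip_force: 1.2
```

```bash
python3 - <<'E'
from h import *
s=r.snapshot("side");t=r.snapshot("top"); b=s["color"][:,:,::-1]
x=r.sense();print(x["tool_pos"],x["ft_force"],x["wrist_torque"])
A=cv2.resize(b[150:240,180:300],None,fx=4,fy=4,interpolation=cv2.INTER_CUBIC)
B=cv2.resize(t["color"][205:295,200:290,::-1],None,fx=4,fy=4,interpolation=cv2.INTER_CUBIC)
cv2.imwrite("pics/p5.png",cv2.convertScaleAbs(np.hstack([A[:,:420],B]),alpha=1.4))
E
```

```text
[ 466.11588514 -283.58600585  176.36710496] [ 0.65297351 -0.58010636  0.49034674] [ 0.04661089  0.00416969 -0.04594125]
```

View pics/p5.png

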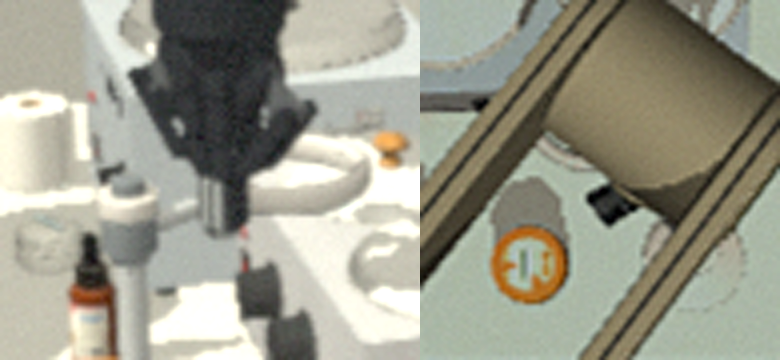

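Side view: the ring's right edge moved from column 282 to about 272, so the arm is swinging, with the tip behind the bar. I'll continue along the arc, stopping short.

Request:
apply_moves(angular=[[0,0,0.62],[0,0,0.62],[0,0,0.62],[0,0,0.62],[0,0,0.62],[0,0,0.62],[0,0,0.62],[0,0,0.62],[0,0,0.62],[0,0,0],[0,0,0]], travel=[[-0.038,0.118,0],[-0.048,0.114,0],[-0.058,0.109,0],[-0.068,0.104,0],[-0.076,0.098,0],[-0.085,0.091,0],[-0.092,0.083,0],[-0.1,0.075,0],[-0.105,0.066,0],[0,0,0],[0,0,0]], jaw=[0,0,0,0,0,0,0,0,0,0,0])

```text
time: 5.98
tool_pos: [439.1, -249.9, 176.2]
tcp_rot: [-180.0, 0.0, 80.3]
ft_force: [0.2, 0.3, 0.3]
finger_gap: 0.2
grip_force: 0.0
```

```bash
python3 - <<'E'
from h import *
s=r.snapshot("side");t=r.snapshot("top"); b=s["color"][:,:,::-1]
x=r.sense();print(x["tool_pos"],x["ft_force"],x["wrist_torque"])
A=cv2.resize(b[150:250,170:290],None,fx=3.6,fy=3.6,interpolation=cv2.INTER_CUBIC)
B=cv2.resize(t["color"][205:305,195:295,::-1],None,fx=3.6,fy=3.6,interpolation=cv2.INTER_CUBIC)
cv2.imwrite("pics/p6.png",cv2.convertScaleAbs(np.hstack([A,B]),alpha=1.4))
# ring annulus prediction for angles
j,ax,_=blob(t,(8,140,80),(25,255,255),(205,245,245,295)); print("jar",j,ax)
for th in (70,75,80,85,90,92):
    R=np.array([411+130*np.cos(np.radians(th)),-298+130*np.sin(np.radians(th)),195]); print(th,proj(t,R).round(1),proj(s,R).round(1))
E
```

```text
[ 439.06450567 -249.82939755  176.1043827 ] [-0.62261508 -0.21174202  0.39804522] [ 0.01136712 -0.04047418 -0.01339311]
jar [225.58047867 266.94356537] (9.92091178894043, 16.86980628967285)
70 [224.5 250.8] [222.7 187.4]
75 [223.3 254.7] [218.2 187.4]
80 [222.3 258.6] [213.6 187.4]
85 [221.7 262.6] [209.1 187.6]
90 [221.5 266.7] [204.6 187.9]
92 [221.5 268.3] [202.7 188.1]
```

View pics/p6.png

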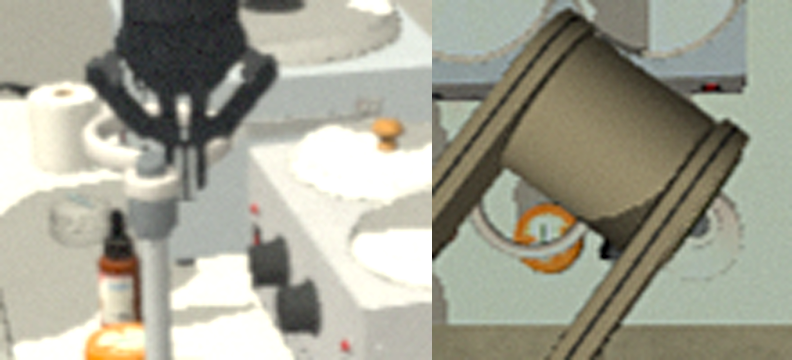

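Top view shows the ring's lower-left arc around (224,257), and the side view puts its centre at column about 214; both give an arm angle of about 79–80°, against a target of about 92°. I push 9° more, back off, lift and retreat to measure.

Request:
apply_moves(angular=[[0,0,0.5],[0,0,0.5],[0,0,0],[0,0,0],[0,0,0],[0,0,0],[0,0,0],[0,0,0],[0,0,0],[0,0,0],[0,0,0],[0,0,0],[0,0,0],[0,0,0],[0,0,0]], travel=[[-0.1,0.05,0],[-0.1,0.045,0],[0,0,0],[0.3,0,0],[0,0,0],[0,0,0.8],[0,0,0.8],[0,0,0.8],[-0.9,-0.95,0],[-0.9,-0.95,0],[-0.9,-0.95,0],[-0.9,-0.95,0],[-0.9,-0.95,0],[-0.9,-0.95,0],[0,0,0]], jaw=[0,0,0,0,0,0,0,0,0,0,0,0,0,0,0])

```text
time: 7.95
tool_pos: [224.5, -475.9, 271.7]
tcp_rot: [-179.9, -0.0, 88.2]
ft_force: [0.2, -0.3, 0.3]
finger_gap: 0.1
grip_force: 0.0
```

```bash
cat >> h.py <<'E'
def edges(s,C,n=72):
    """Refine ring centre: radial search for the outer edge of the ring near predicted circle, then ellipse fit."""
    g=cv2.GaussianBlur(cv2.cvtColor(s["color"],cv2.COLOR_RGB2GRAY),(0,0),.7).astype(np.float32)
    return g
E
python3 - <<'E'
from h import *
t=r.snapshot("top");s=r.snapshot("side")
for n,im in(("top",t),("side",s)): np.savez(f"{n}_now.npz",**im)
for n,im,box in(("top",t,(195,235,250,300)),("side",s,(170,165,240,215))):
    a=cv2.imread(f"pics/{n}0.png"); d=cv2.absdiff(a,im["color"][:,:,::-1].copy()).max(2)
    x0,y0,x1,y1=box; d=d[y0:y1,x0:x1]; print(n)
    for i,row in enumerate(d): print(y0+i,''.join('#' if v>35 else '+' if v>15 else '.' for v in row))
print(r.sense()["tool_pos"])
for th in (84,86,88,90,92):
    R=np.array([411+130*np.cos(np.radians(th)),-298+130*np.sin(np.radians(th)),195]); print(th,proj(t,R).round(1),proj(s,R).round(1))
E
```

```text
top
235 ..............................................#####+...
236 ..............................................+#######.
237 ...............................................+####.##
238 ................................................+######
239 .................................................+#####
240 ...................................................+###
241 .....................................................+#
242 .......................................................
243 .......................................................
244 .......................................................
245 .......................................................
246 .......................#######++.......................
247 ....................+####+########.....................
248 .................+####++.....+++####...................
249 ................+##++...........++.+#+.................
250 ...............##++....+++++...+###++##................
251 ..............##+...++++.........+###.##...............
252 .............##+..+++..............+##.##..............
253 ............
[... 6057 characters left out ...]
..............................++++.................
209 ..............##......................................................
210 ..............#+......................................................
211 ..............#+......................................................
212 .............+#+......................................................
213 .............+##......................................................
214 ..............##......................................................
[ 226.90557817 -474.03681499  271.87668964]
84 [221.8 261.8] [210.  187.5]
86 [221.6 263.4] [208.2 187.6]
88 [221.5 265.1] [206.4 187.8]
90 [221.5 266.7] [204.6 187.9]
92 [221.5 268.3] [202.7 188.1]
```

Ring centre is now about (221.1,264.6) in the top view and column 205.7 in the side view. The jar's axis at ring height projects to about (221.5,268.5) and column 202.4, so about 4.3° more is needed. I return by the same path, push 4.3°, and retreat.

Request:
apply_moves(angular=[[0,0,0],[0,0,0],[0,0,0],[0,0,0],[0,0,0],[0,0,0],[0,0,0],[0,0,0],[0,0,0],[0,0,0],[0,0,0],[0,0,0],[0,0,0.3],[0,0,0.24],[0,0,0]], travel=[[0.9,0.95,0],[0.9,0.95,0],[0.9,0.95,0],[0.9,0.95,0],[0.9,0.95,0],[0.9,0.95,0],[0,0,0],[0,0,-0.8],[0,0,-0.8],[0,0,-0.8],[-0.15,0,0],[-0.15,0,0],[-0.05,0.02,0],[-0.05,0.02,0],[0,0,0]], jaw=[0,0,0,0,0,0,0,0,0,0,0,0,0,0,0])

```text
time: 9.93
tool_pos: [427.7, -244.9, 177.8]
tcp_rot: [179.9, 0.1, 92.8]
ft_force: [1.3, -0.2, 1.4]
finger_gap: -0.3
grip_force: 0.9
```

Request:
apply_moves(angular=[[0,0,0],[0,0,0],[0,0,0],[0,0,0],[0,0,0],[0,0,0],[0,0,0],[0,0,0],[0,0,0],[0,0,0],[0,0,0],[0,0,0]], travel=[[0.3,0,0],[0,0,0],[0,0,0.8],[0,0,0.8],[0,0,0.8],[-0.9,-0.95,0],[-0.9,-0.95,0],[-0.9,-0.95,0],[-0.9,-0.95,0],[-0.9,-0.95,0],[-0.9,-0.95,0],[0,0,0]], jaw=[0,0,0,0,0,0,0,0,0,0,0,0])

```text
time: 11.42
tool_pos: [220.4, -474.1, 271.4]
tcp_rot: [-179.9, -0.1, 92.5]
ft_force: [-0.0, 1.3, -0.6]
finger_gap: -0.4
grip_force: 0.0
```

```bash
python3 - <<'E'
from h import *
t=r.snapshot("top");s=r.snapshot("side")
for n,im,box in(("top",t,(195,240,250,290)),("side",s,(170,174,240,200))):
    a=cv2.imread(f"pics/{n}0.png"); d=cv2.absdiff(a,im["color"][:,:,::-1].copy()).max(2)
    x0,y0,x1,y1=box; d=d[y0:y1,x0:x1]; print(n)
    for i,row in enumerate(d): print(y0+i,''.join('#' if v>35 else '+' if v>12 else '.' for v in row))
print(r.sense()["tool_pos"])
J=[405.9,-168.6,195];print("target",proj(t,J),proj(s,J))
for R in (10,-10): print(proj(t,[405.9+52.5,-168.6,195+R]),proj(t,[405.9-52.5,-168.6,195+R]))
E
```

```text
top
240 ...................................................+###
241 .....................................................+#
242 .......................................................
243 .......................................................
244 .......................................................
245 .......................................................
246 .......................................................
247 .......................................................
248 .......................................................
249 ......................+########+.......................
250 ...................+####++#+....+++....................
251 .................+###+++..+###++++.++..................
252 ................###++....++######+++++.................
253 ..............+##+....+++......++###+.+................
254 ..............##+..++#+...........+##+.+...............
255 ............+##+..+#+...............+#+++..............
256 ............##+..+++.................+#++#.............
257 ...........##+..#+....................+#.##+...........
258 ..........+#
[... 3377 characters left out ...]
#+.....+++++..................+
194 ..............+...++##########+.++.##+.......+++++...................+
195 ................+..++#+#####+++++#+##+.......++++....................+
196 ................++..++++++.+..+###++#...............................++
197 .................++...++..++######+.................................+#
198 ....................++############+................................+##
199 .......................++#########+.................................+#
[ 222.82585813 -472.2510793   271.65522338]
target [221.65120979 268.51481983] [202.55131406 188.17488467]
[221.62624517 249.48710006] [220.93673969 287.48561146]
[222.34515205 250.08908858] [221.676136   287.51326407]
```

Ring centre is now about (221,267.5) in the top view and column 202.5 in the side view, against a target of (221.65,268.5) and column 202.55, so it is centred within about 2 mm. Next I move above the switch.

Request:
apply_moves(angular=[[0,0,0],[0,0,0],[0,0,0],[0,0,0],[0,0,0],[0,0,0],[0,0,0],[0,0,0]], travel=[[0.94,0.87,0],[0.94,0.87,0],[0.94,0.87,0],[0.94,0.87,0],[0.94,0.87,0],[0,0,0],[0,0,0],[0,0,0]], jaw=[0,0,0,0,0,0,0,0])

```text
time: 12.52
tool_pos: [410.6, -298.7, 272.2]
tcp_rot: [-180.0, 0.0, 92.7]
ft_force: [-0.4, 0.3, 0.3]
finger_gap: 0.2
grip_force: 0.0
```

```bash
python3 - <<'E'
from h import *
s=r.snapshot("side");x=r.sense();print(x["tool_pos"],x["ft_force"])
a=cv2.imread("pics/side0.png"); d=cv2.absdiff(a,s["color"][:,:,::-1].copy()).max(2)[160:205,190:240]
for i,row in enumerate(d): print(160+i,''.join('#' if v>35 else '+' if v>12 else '.' for v in row))
p=x["tool_pos"]
for z in (0,-25,10): print(z,proj(s,p+[0,-14*0,z]))
print("cap",proj(s,[411,-298,225]))
E
```

```text
[ 410.53512721 -298.90181331  272.21033633] [ 0.39814661  0.33494843 -0.16403443]
160 ..............+#########+###+.....................
161 ..............+#########+###+.....................
162 ..............+#############+.....................
163 ..............+#############+.....................
164 ..............+##############.....................
165 ..............+##############.....................
166 ..............+##############.....................
167 ..............+##############.....................
168 ..............+##############.....................
169 ...............+#############.....................
170 ...............+############+.....................
171 .................+#########+......................
172 ..................+++#####........................
173 ..................+++####+........................
174 ....................++###+........................
175 ..................................................
176 ..................................................
177 ..................................................
178 ............+++++++.....
[... 881 characters left out ...]
+++++....................
195 +++#####+++++#+##+........++++...................+
196 ++++++....+###+++..........+.....................+
197 ..++..++#######..................................#
198 +#############+................................++#
199 ..+++#########+.................................+#
200 ........+++###+...........................++++++.+
201 ...++++++#####+......................+++++#####+.+
202 +++###########+.....................+######++++..#
203 ##############+..................+..+++++++...+++#
204 ###############+..........................+++++++#
0 [211.99290393 175.42927422]
-25 [212.42059654 186.05467424]
10 [211.81961317 171.12411754]
cap [212.93140666 195.17193048]
```

Request:
apply_moves(angular=[[0,0,0],[0,0,0],[0,0,0],[0,0,0],[0,0,0],[0,0,0],[0,0,0]], travel=[[0,0,-0.4],[0,0,-0.3],[0,0,-0.2],[0,0,-0.1],[0,0,-0.05],[0,0,0],[0,0,0]], jaw=[0,0,0,0,0,0,0])

```text
time: 13.45
tool_pos: [411.4, -298.5, 230.6]
tcp_rot: [180.0, 0.0, 92.8]
ft_force: [-0.1, -0.3, 0.1]
finger_gap: -0.0
grip_force: 0.0
```

Request:
apply_moves(angular=[[0,0,0],[0,0,0],[0,0,0],[0,0,0]], travel=[[0,0,-0.05],[0,0,-0.05],[0,0,0],[0,0,0]], jaw=[0,0,0,0])

```text
time: 13.95
tool_pos: [411.1, -298.3, 226.2]
tcp_rot: [-180.0, -0.0, 92.8]
ft_force: [-0.5, -0.2, -0.1]
finger_gap: 0.1
grip_force: 0.0
```

Request:
apply_moves(angular=[[0,0,0],[0,0,0],[0,0,0],[0,0,0]], travel=[[0,0,-0.05],[0,0,-0.05],[0,0,0],[0,0,0]], jaw=[0,0,0,0])

```text
time: 14.45
tool_pos: [411.2, -298.4, 222.4]
tcp_rot: [180.0, 0.0, 92.8]
ft_force: [-0.2, -0.2, 1.7]
finger_gap: 0.0
grip_force: 0.9
```

```bash
python3 - <<'E'
from h import *
x=r.sense();print(x["tool_pos"],x["ft_force"])
E
```

```text
[ 411.21455994 -298.38256701  222.40275473] [-0.19694823 -0.15630665  1.65963987]
```

Request:
apply_moves(angular=[[0,0,0],[0,0,0],[0,0,0]], travel=[[0,0,-0.05],[0,0,0],[0,0,0]], jaw=[0,0,0])

```text
time: 14.82
tool_pos: [411.2, -298.4, 220.4]
tcp_rot: [180.0, 0.0, 92.8]
ft_force: [0.5, 0.0, 2.7]
finger_gap: 0.1
grip_force: 1.5
```

Request:
apply_moves(angular=[[0,0,0],[0,0,0],[0,0,0]], travel=[[0,0,-0.05],[0,0,0],[0,0,0]], jaw=[0,0,0])

```text
time: 15.2
tool_pos: [411.3, -298.4, 218.9]
tcp_rot: [180.0, 0.0, 92.8]
ft_force: [-1.7, 1.5, 6.6]
finger_gap: 0.1
grip_force: 3.7
```

Request:
apply_moves(angular=[[0,0,0],[0,0,0],[0,0,0]], travel=[[0,0,-0.02],[0,0,0],[0,0,0]], jaw=[0,0,0])

```text
time: 15.58
tool_pos: [411.3, -298.4, 218.8]
tcp_rot: [180.0, 0.0, 92.8]
ft_force: [-3.7, 2.3, 11.1]
finger_gap: 0.3
grip_force: 5.9
```

Request:
apply_moves(angular=[[0,0,0],[0,0,0],[0,0,0],[0,0,0],[0,0,0],[0,0,0],[0,0,0],[0,0,0],[0,0,0],[0,0,0],[0,0,0],[0,0,0],[0,0,0],[0,0,0]], travel=[[0,0,-0.02],[0,0,0],[0,0,0.05],[0,0,0.1],[0,0,0.1],[0,0,0.3],[0,0,0.8],[-0.94,-0.87,0],[-0.94,-0.87,0],[-0.94,-0.87,0],[-0.94,-0.87,0],[-0.94,-0.87,0],[0,0,0],[0,0,0]], jaw=[0,0,0,0,0,0,0,0,0,0,0,0,0,0])

```text
time: 17.32
tool_pos: [223.3, -472.1, 270.7]
tcp_rot: [180.0, -0.0, 92.7]
ft_force: [0.6, 0.6, -0.6]
finger_gap: 0.1
grip_force: 0.0
```

```bash
python3 - <<'E'
from h import *
t=r.snapshot("top");s=r.snapshot("side")
for n,im,box in(("top",t,(190,244,355,292)),("side",s,(170,176,240,215))):
    a=cv2.imread(f"pics/{n}0.png"); d=cv2.absdiff(a,im["color"][:,:,::-1].copy()).max(2)
    x0,y0,x1,y1=box; d=d[y0:y1,x0:x1]; print(n)
    for i,row in enumerate(d): print(y0+i,''.join('#' if v>35 else '+' if v>12 else '.' for v in row))
print(r.sense()["tool_pos"])
E
```

```text
top
244 ..................................................................+#######.........................................................+#####+++#+............+###+....+#
245 ..................................................................+###++##.........................................................+######+##+..............+........
246 .....................................................................++++++........................................................+#########+.......................
247 .....................................................................+#+++.........................................................+#########+.......................
248 .....................................................................+#++++........................................................+##########+......................
249 ...........................+########+.................................+#+.+........................................................+##########+......................
250 ........................+####++#+...++++..............................+#
[... 9337 characters left out ...]
.######+...........................+++++++++++++.......+
207 ..............+####+.............................+++++++++............
208 .............+####...............................+++++................
209 .............+##+.....................................................
210 ..............#+......................................................
211 ..............#+......................................................
212 .............+#+................+.....................................
213 .............+#+......................................................
214 ..............##......................................................
[ 224.02169413 -471.63753828  270.7391504 ]
```

The ring is unmoved after pressing. The diff near (344,267) could be a shadow change, so I'll check that the bottle, pads, dropper and jar stayed put by matching patches.

```bash
python3 - <<'E'
from h import *
im={n:r.snapshot(n)["color"][:,:,::-1].copy() for n in("side","top")}
def chk(name,v,x0,y0,x1,y1):
    a=cv2.Canny(cv2.imread(f"pics/{v}0.png"),60,150); b=cv2.Canny(im[v],60,150)
    a=cv2.GaussianBlur(a,(0,0),1);b=cv2.GaussianBlur(b,(0,0),1)
    m=cv2.matchTemplate(b[y0-8:y1+8,x0-8:x1+8],a[y0:y1,x0:x1],cv2.TM_CCOEFF_NORMED); _,mx,_,l=cv2.minMaxLoc(m); print(name,v,"shift",l[0]-8,l[1]-8,round(mx,2))
chk("bottle","side",224,274,254,350); chk("pads","side",215,290,232,320); chk("dropper","side",194,206,212,245); chk("jar","side",190,236,210,265)
chk("bottle","top",334,256,354,278); chk("pads","top",298,254,322,278); chk("dropper","top",187,258,203,276); chk("jar","top",215,258,240,283)
d=cv2.absdiff(cv2.imread("pics/side0.png"),im["side"]).max(2); print("side bottle diff",np.percentile(d[274:350,224:254],[50,90]))
E
```

```text
bottle side shift 0 0 0.66
pads side shift 0 0 0.71
dropper side shift 0 0 0.96
jar side shift 0 0 0.98
bottle top shift 0 0 0.63
pads top shift 0 0 0.88
dropper top shift 0 0 0.94
jar top shift 0 0 0.58
side bottle diff [ 5. 52.]
```

All objects show zero shift, so only the shadows changed. Handing in.

```bash
python3 -c "
from bench import r
print(r.hand_in())"
```

```text
the job is handed in; nothing more can be done
None
```

The job is handed in (the verdict wasn't returned): the lamp ring is over the cream jar to within about 2 mm, the switch was then pressed to its stop (about 11 N) and let go, no shift showed in the jar, pads, dropper or bottle, and the whole run took about 17.5 s.

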